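# Thread the axle through the idler carrier and lock it with the keeper

### The job

Fit the idler gear's axle: take the steel axle out of its aluminium stand and thread it straight down through the green carrier's upper arm, the gear and the lower arm until its flange sits flush on the upper arm. The gear hangs loose and the carrier has been drawn back some millimetres in its slots, so find each hole by feel and never force the axle. Then let go, swing the keeper with the red knob over the flange as far as it goes, and leave everything else where it is.

Things in the scene. Friction and masses are not known exactly. Their poses are not given: they have to be found in the camera images.
- fixture: dark steel setting plate, 182 x 136 x 12 mm (x -71 to +111, y -68 to +68 mm), fixed; origin on the bench at the NOMINAL bore axis; z up. It carries a C-shaped green carrier, web at +x, open to -x, drawn back in its slots and clamped: the true bore axis lies 3.5 to 12 mm from the origin towards -x and up to 7 mm off in y. That shift is in no pose given here; the carrier does not give
- upper_bore (a point): NOMINAL mouth of the upper arm's hole (a point of the plate, see there; the true one is 3.5 to 12 mm nearer -x and up to 7 mm off in y), level with the arm's flat top, 84 mm above the bench. Arm 16 mm thick, 48 mm wide in y, from 24 mm before to 58 mm behind the hole. Hole 17.2 mm across, chamfer 0.5 mm, exactly vertical, lined with brass
- lower_bore (a point): NOMINAL mouth of the lower arm's hole, 44 mm above the bench: 17.2 mm across, chamfer 1 mm, exactly in line with the upper hole, 22 mm deep. Between the arms hangs the steel idler gear, 68 mm across, hub top 65 mm above the bench, hole 17.2 mm with a 2 mm chamfer; it is up to 2 mm off the arms' axis in x and in y and slides into line under a light push of the axle's nose
- axle_grip (a point): centre of the axle's dark knurled grip (20 mm across, from 28 mm below to 17 mm above this point); z along the axle, up as it stands. The underside of its flange (34 mm across, 5 mm thick) is 33 mm below this point. Fully seated, this point is 117 mm above the bench
- axle: steel axle, about 0.22 kg; origin at the centre of its nose, 91 mm below the grip's centre, z along the axle towards the grip. Shank 16 mm across, 58 mm long up to the flange; nose chamfered by 1 mm over 2 mm (14 mm across at the end)
- stand: aluminium block, 60 x 104 x 64 mm, fixed on the bench, origin under its centre; two 20 mm holes at y = -24 and +24 mm. The axle stands in the one at y = -24 mm, its flange on the top (nose 6 mm above the bench); the other is empty
- keeper (a joint): turn of the keeper, a steel lever on the carrier, rad: 0 = swung aside, 1.22 = home, its tongue over the flange. It turns counter-clockwise seen from above about its post, stays where it is left, light friction. The tongue passes 1.5 mm above a seated flange; a flange that is not down blocks it
- keeper_post (a point): NOMINAL place of the keeper's post at the height of the lever, 93 mm above the bench: the true post is 42 mm behind the true bore axis (along the plate's +x). The lever's red knob stands upright 45 mm from the post, 12.4 mm across, 93 to 121 mm above the bench; from the post it lies at the angle (joint value - 1.22 rad) from the plate's +x, so at home straight behind the post
- spanner: combination spanner lying flat, 146 x 30 x 7 mm, bystander
- spare_gear: small bright spur gear lying flat, 52 mm across, 14 mm high, bystander
- ring_gauge: black ring gauge lying flat, 48 mm across, 15 mm high, bystander
Not all that is in view belongs to the job. Of the things that look like the axle, the larger one is meant.

How it is judged:
On the way, in this order (a step that is already met when the one before it is completed fails the run):
1. the axle is threaded through all three holes, its flange down on the upper arm, the keeper still aside (z of axle_grip in the frame of fixture between 0.114 and 0.1185 m and horizontal distance between axle_grip and fixture below 0.016 m and angle between axle_grip's own z axis and vertical below 0.06 rad and value of joint keeper below 0.6 rad), for 0.2 s.
2. the keeper is swung over the flange (value of joint keeper above 1.1 rad), for 0.2 s.
At the end, for the whole second after the job is handed in: The axle is upright (within 3.4 degrees) in the carrier's bores (within 16 mm of the plate's nominal axis) with its flange within 1.5 mm of flush on the upper arm, at rest, and the keeper is swung over the flange (at least 1.1 of 1.22 rad); the robot has let go (z of axle_grip in the frame of fixture between 0.114 and 0.1185 m and horizontal distance between axle_grip and fixture below 0.016 m and angle between axle_grip's own z axis and vertical below 0.06 rad and value of joint keeper above 1.1 rad and linear speed of axle below 0.02 m/s); the robot touches nothing.
It fails at once if the axle is forced: it presses on carrier, gear or keeper with more than 50 N (contact force between axle and fixture above 50 N).
It fails at once if a bystander is shoved by more than 20 mm (distance of any of spanner, spare_gear, ring_gauge from where it was at the start of the episode above 0.02 m).
It also fails if it takes over 64 s, if anything falls off the work surface, if the arm or the gripper's body presses on something with over 40 N, if the wrist force passes 120 N, or if a joint passes its speed limit or range.

### The arm

A 7-joint arm with a two-finger parallel gripper is mounted at the origin on a cart in front of the work surface, level with it; the furniture and walls round the work are solid. World frame = base frame: x ahead of the robot, y to its left, z up, the work surface at z = 0. Lengths are in m, angles in rad, forces in N, time in s.
With the tool pointing down it reaches from about 0.425 to 0.925 m from the base axis. Payload 6.8 kg.
Tool frame: the origin (TCP) lies on the centre line of the jaws, within the pads' length; the fingertips stand 25 mm ahead of it and the grasp point (between the pads) lies 6 mm ahead of it; z points along the fingers, y is the line along which they close (so a half turn about z gives the same grasp; the last joint's range is limited). The gripper opens to 85 mm and grips with 20 to 120 N. Pads are 22 mm wide; open, the fingers measure 114 mm over their backs; the gripper's body (76 mm by 85 mm) begins 54 mm behind the grasp point. The pads swing forward as they close: fully open they stand 13 mm farther back than shut.
Start: joints at [1.182, 0.477, 0.022, 1.555, -0.011, 1.109, -0.083], TCP at [0.187, -0.649, 0.256] pointing down, gripper open.
Joint ranges: [-2.96, 2.96], [-0.34, 2.1], [-1.41, 1.46], [0.24, 2.44], [-1.37, 4.51], [0.17, 1.92], [-2.96, 2.96]. Speed limits (rad/s): [2.39, 2.39, 3.14, 3.14, 3.14, 3.14, 3.14].

### API

Orientations are given as a rotation vector (axis times angle).
In Python, from bench import telemetry, grab_frame, job gives the robot as it stands.
- The arm moves only by the tool apply_moves, never from a script. Its argument "rows" is a list of rows, each a list of 2 entries, a list of its own where there are three numbers: the shift along the tool's x, y, z each as a share of 250 mm, from -1 to 1, then the turn, a rotation vector about the tool's x, y, z each as a share of pi rad, from -1 to 1. A call has 1 to 10 rows; each row is the pose to reach, as a shift and turn from the pose commanded when the call began, along the tool's axes at that moment, turning the shorter way round; what a row does not reach only later rows make up. A row lasts 1/8 s, in which the tool goes at most 62.5 mm and 10.7 degrees, less where a joint would pass 70% of its speed; a pose out of reach is approached as far as the arm can. A call with a number of a shift or a turn outside -1 to 1 is refused whole. A call with a gripper value outside its range is refused whole. "jaw" is the gripper's target within -1 to 1 (fully open at 1, half-way at 0, shut at -1), set as the call begins (left out, the last holds). The fingers move at their own pace and stop on an object; "newtons" is the grip in N (left out, the last holds). Time passes only in rows, so rows that repeat a pose let the fingers close. It gives the time, the measured TCP pose, the force, the opening and the grip force at its end, in the units of the state.
- telemetry.get_obs(): the state, without advancing time (a new reading comes with each control period).
- grab_frame(name): name is "scene" or "top"; returns a dict with "frame" (384x512x3 uint8, red, green, blue), "vertical_fov" (degrees; the focal length in pixels is half the picture's height over the tangent of half this angle, whatever the lens; pixels are square), "cx", "cy" (the principal point, pixels), "k1" (the pictures are not rectified: a ray, as slopes to the right and down, at radius r is drawn at 1 + k1 r^2 times it, then the intrinsics apply), "origin" and "attitude" of the camera in the world. Camera axes: x right, y up, looking along -z (the intrinsics and any distortion apply to the point x, -y, -z); pixel columns grow to the right and rows downward; lengths in m; the calibration is good to about 2 mm. A picture is of the moment at which its call begins. There is no depth.
- job.hand_in(): hands the job in; it is judged then, once.
The state is a dict: "clock": time; "joints": joint angles; "qvel": joint speeds; "tau": joint torques, N m; "tcp_pos": TCP position; "orientation": TCP orientation; "contact_force": force on the tool from outside, world axes, zero at the start; "moment": the same for the moment, N m; "grip_width": finger opening in m; "gripper_force": force on a finger pad.
Only numpy, scipy, OpenCV 4.12 (cv2) and the standard library are available. Lean on these libraries where they do the work, as an engineer would, in place of code of your own. Each camera call takes 0.05 s, during which the arm holds its last target. There are 200 camera calls.

## Working session

There is one attempt and no reset: what is moved stays moved. The work goes in short steps, Python scripts to look and compute and a tool call to move; the robot and the scene stay as the last step left them, time stands still between calls to the robot, and variables do not carry over. Pictures are saved under pics/ and viewed, at most 12 in all, crops included, and the job is handed in when it is done.

Besides the shell and the picture viewer there is one more tool, called after "Request:" as name(argument=value, ...), one argument or row to a line, values as JSON. apply_moves: Moves the arm, as the interface text tells. Its arguments: {"type":"object","properties":{"rows":{"type":"array"},"jaw":{"type":"number"},"newtons":{"type":"number"}},"required":["rows"]}

```bash
mkdir -p pics; cat > h.py <<'E'
import numpy as np, cv2
from scipy.spatial.transform import Rotation as R
from bench import telemetry, grab_frame, job
def att(a):
    a=np.array(a,float)
    return a if a.shape==(3,3) else (R.from_rotvec(a).as_matrix() if a.size==3 else R.from_quat(a).as_matrix())
def cam(d):
    f=d["frame"].shape[0]/2/np.tan(np.radians(d["vertical_fov"])/2)
    return f,np.array([[f,0,d["cx"]],[0,f,d["cy"]],[0,0,1]]),np.array([d["k1"],0,0,0,0.])
def ray(d,u,v):
    f,K,D=cam(d); p=cv2.undistortPoints(np.array([[[u,v]]],float),K,D)[0,0]
    return np.array(d["origin"]),att(d["attitude"])@np.array([p[0],-p[1],-1])
def onz(d,u,v,z):
    o,r=ray(d,u,v); return o+r*(z-o[2])/r[2]
def px(d,P):
    f,K,D=cam(d); c=att(d["attitude"]).T@(np.array(P,float)-d["origin"])
    q=np.array([c[0],-c[1],-c[2]])/-c[2]; s=1+d["k1"]*(q[0]**2+q[1]**2)
    return np.array([d["cx"]+f*q[0]*s,d["cy"]+f*q[1]*s])
def save(d,n,crop=None,k=1):
    im=cv2.cvtColor(d["frame"],cv2.COLOR_RGB2BGR)
    if crop: x0,y0,x1,y1=crop; im=im[y0:y1,x0:x1]
    cv2.imwrite("pics/"+n,cv2.resize(im,None,fx=k,fy=k,interpolation=cv2.INTER_CUBIC))
E
python3 - <<'E'
from h import *
s=telemetry.get_obs(); print(s)
for n in("scene","top"):
    d=grab_frame(n); save(d,n+"0.png",None,1.5); np.save(n+"0.npy",d,allow_pickle=True)
    print(n,{k:v for k,v in d.items() if k!="frame"})
E
```

```text
{'clock': 0.0, 'joints': array([ 1.18190753,  0.47780592,  0.02233358,  1.55646045, -0.01149299,
        1.1093015 , -0.08313116]), 'qvel': array([ 0.00220716, -0.00213296,  0.00159372, -0.00176643, -0.00152819,
        0.00067574, -0.00023439]), 'tau': array([-6.20624705e-04, -5.96461523e+01,  1.60761159e+00, -2.81202757e+01,
        1.24368514e-02,  9.24271240e-03,  3.87631516e-06]), 'tcp_pos': array([ 0.18688874, -0.648037  ,  0.25531786]), 'orientation': array([-3.10889630e+00, -4.39360441e-01,  6.24169087e-04]), 'contact_force': array([ 0.34946589, -0.84514985,  0.73453216]), 'moment': array([-0.02788806,  0.03429954, -0.05531349]), 'gripper_force': 0.0, 'grip_width': 0.08566354143909662}
scene {'vertical_fov': 45.25668362770947, 'cx': 250.4511611897065, 'cy': 190.17190325517402, 'k1': -0.01973142531943181, 'origin': array([0.02197263, 0.62153994, 0.68570695]), 'attitude': array([ 0.45773878, -0.94626193, -2.04815651])}
top {'vertical_fov': 43.01781973396244, 'cx': 256.4395407659347, 'cy': 193.65943418206257, 'k1': -0.17109476306671523, 'origin': array([0.34174166, 0.20951314, 1.09339229]), 'attitude': array([ 0.14218842, -0.15169387, -1.53937213])}
```

View pics/scene0.png

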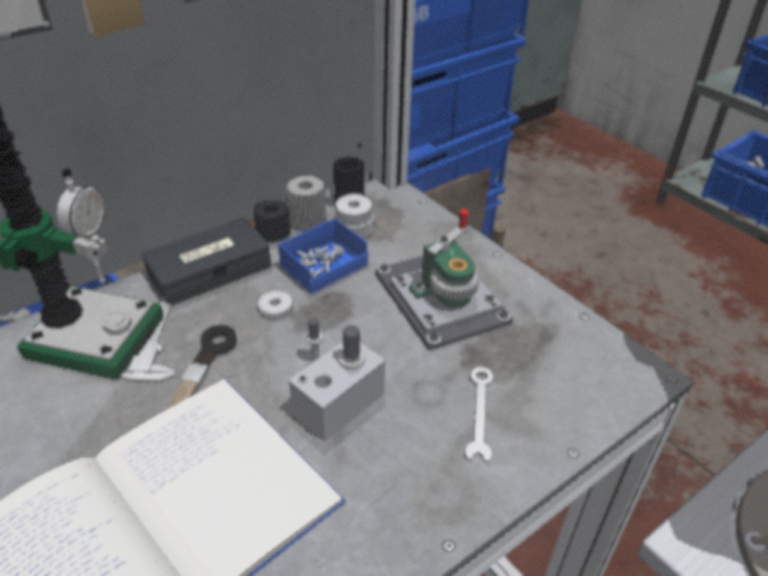

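View pics/top0.png

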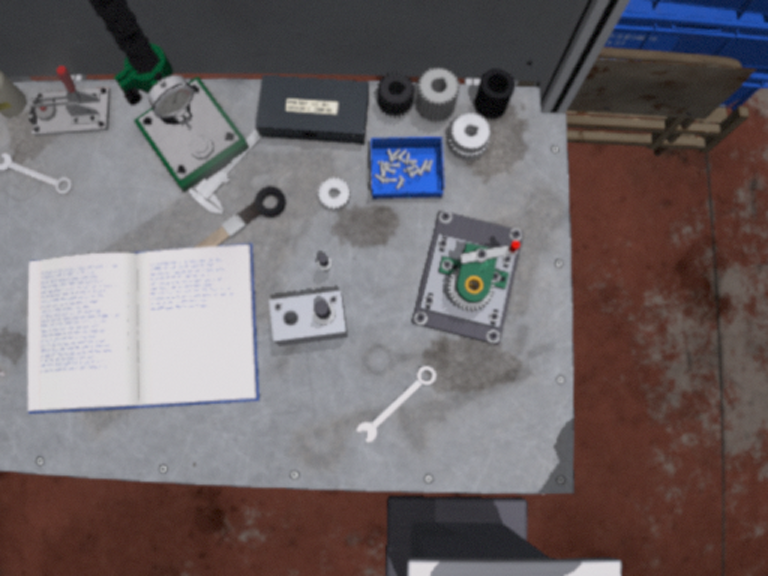

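The scene picture shows the axle in the stand at 1.5x pixel (351,345) and a smaller lookalike at (313,330). The top picture shows the axle at (322,308), the small pin at (322,262), the carrier's brass ring at (474,285) and the red knob at (515,245). The larger one in the stand is the one I want. Next is a close crop and the measurements.

```bash
python3 - <<'E'
from h import *
t=np.load("top0.npy",allow_pickle=True).item(); s=np.load("scene0.npy",allow_pickle=True).item()
def crop(d,x,y,w,h,k): return cv2.resize(cv2.cvtColor(d["frame"][y:y+h,x:x+w],cv2.COLOR_RGB2BGR),None,fx=k,fy=k,interpolation=cv2.INTER_CUBIC)
a=crop(t,270,136,85,95,4); b=crop(t,175,160,65,75,4);c=crop(s,250,135,100,100,4)
im=np.zeros((400,1000,3),np.uint8); im[:380,:340]=a; im[:300,340:600]=b; im[:,600:]=c
cv2.imwrite("pics/c1.png",cv2.resize(im,(800,320),interpolation=cv2.INTER_AREA))
for n,d in(("top",t),("scene",s)):
    hsv=cv2.cvtColor(d["frame"],cv2.COLOR_RGB2HSV)
    for nm,lo,hi in(("brass",(15,120,90),(32,255,255)),("red",(0,150,100),(6,255,255)),("green",(60,80,30),(85,255,255))):
        m=cv2.inRange(hsv,lo,hi); N,l,st,ce=cv2.connectedComponentsWithStats(m)
        for i in range(1,N):
            if st[i,4]>12 and ce[i][0]>230 and ce[i][1]<240: print(n,nm,st[i],ce[i].round(2), onz(d,*ce[i],.084).round(4))
E
```

```text
top brass [310 184  12  12  93] [315.46 189.28] [0.5465 0.081  0.084 ]
top red [341 161   6   6  28] [343.25 163.25] [0.6053 0.0209 0.084 ]
top green [309 163  11   5  36] [313.47 164.81] [0.5999 0.0854 0.084 ]
top green [301 173  29  28 395] [316.39 184.41] [0.5571 0.079  0.084 ]
top green [293 179   9   4  18] [296.61 180.61] [0.5642 0.1213 0.084 ]
top green [330 181   8  11  40] [334.48 186.42] [0.5538 0.0403 0.084 ]
scene brass [300 174  10   5  35] [304.6  175.94] [0.5459 0.0772 0.084 ]
scene red [307 140   5  10  30] [308.97 143.47] [ 0.6277 -0.0101  0.084 ]
scene green [291 163  24  21 145] [301.36 172.8 ] [0.5577 0.0756 0.084 ]
```

View pics/c1.png

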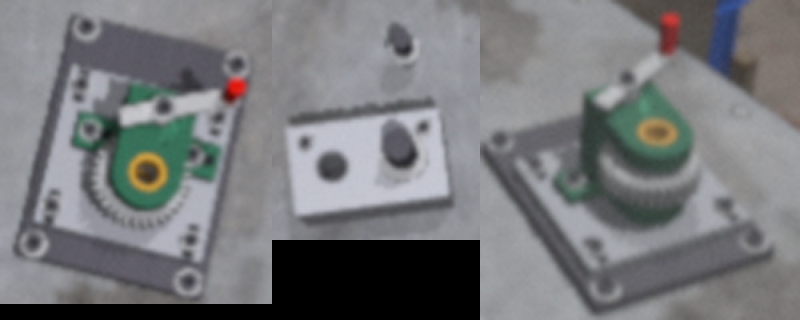

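The crop confirms the choice: the big axle stands in the stand's right-hand hole, and the small one is on its own peg. The brass ring, the plate bolts and the keeper (swung aside) are clear. Now I'll get numbers for the axle and the plate's yaw.

```bash
python3 - <<'E'
from h import *
t=np.load("top0.npy",allow_pickle=True).item(); s=np.load("scene0.npy",allow_pickle=True).item()
c=lambda u,v:(u/3.2+270,v/3.2+136); e=lambda u,v:((u-272)/3.2+175,v/3.2+160)
B=[onz(t,*c(*p),.016)[:2] for p in((87,27),(236,65),(188,282),(33,243))]
print("bolts",np.round(B,4),"centre",np.mean(B,0)); x=(B[0]-B[3]+B[1]-B[2]); print("yaw",np.arctan2(x[1],x[0]))
C=[onz(t,*e(*p),.064)[:2] for p in((288,122),(435,108),(451,200),(296,216))]
print("stand",np.round(C,4),np.mean(C,0)); y=C[0]-C[1]+C[3]-C[2]; y/=np.linalg.norm(y); print("axle",np.mean(C,0)-.024*y,"yaw",np.arctan2(-y[0],y[1]))
print("hole",onz(t,*e(331,166),.064))
for n,d,(x0,y0,x1,y1) in(("top",t,(205,192,225,216)),("scene",s,(226,212,242,244))):
    g=d["frame"][y0:y1,x0:x1].max(2); m=(g<95).astype(np.uint8)
    N,l,st,ce=cv2.connectedComponentsWithStats(m)
    for i in range(1,N):
        if st[i,4]>8:
            u=ce[i]+[x0,y0]; print(n,st[i]+[x0,y0,0,0,0],u,onz(d,*u,.097))
print("red",onz(t,343.25,163.25,.110),onz(s,308.97,143.47,.107))
E
```

```text
bolts [[0.6645 0.1147]
 [0.6396 0.0068]
 [0.4816 0.0421]
 [0.5064 0.1511]] centre [0.57304057 0.0786915 ]
yaw -0.22303645425350996
stand [[0.5232 0.3701]
 [0.5355 0.2714]
 [0.4735 0.2584]
 [0.4598 0.3613]] [0.49798585 0.31529572]
axle [0.50105546 0.29149283] yaw 0.12825203402742746
hole [0.49410592 0.33952558 0.064     ]
top [209 192   8   3  10] [213.1 193. ] [0.53010714 0.29620206 0.097     ]
top [211 205   9   7  34] [215.73529412 208.91176471] [0.49673427 0.28933304 0.097     ]
scene [229 223  10  17 149] [233.61744966 230.77181208] [0.49376595 0.29530459 0.097     ]
red [0.59851418 0.02574536 0.11      ] [0.60449395 0.01400923 0.107     ]
```

```bash
cat >> h.py <<'E'
YAW=-0.223
def tgt(yaw=YAW): # tool x at yaw, z down
    return R.from_euler('z',yaw)*R.from_rotvec([np.pi,0,0])
def plan(wps,yaw=YAW,start=None):
    o=telemetry.get_obs(); p=np.array(o["tcp_pos"]) if start is None else np.array(start); r=R.from_rotvec(o["orientation"])
    print("t",round(o["clock"],2),"tcp",p.round(4),"yaw,tilt",np.arctan2(*r.as_matrix()[[1,0],0]).round(4),r.as_matrix()[:,2].round(4),"F",np.round(o["contact_force"],1),"w",round(o["grip_width"],4),"gf",o["gripper_force"])
    for w in wps:
        T=tgt(yaw); print(w,(r.inv().apply(np.array(w)-p)/.25).round(4),((r.inv()*T).as_rotvec()/np.pi).round(4)); p=np.array(w); r=T
E
python3 -c "
from h import *
plan([(.38,-.48,.26),(.52,-.26,.26),(.56,-.03,.26),(.52,.19,.26),(.498,.292,.19)])"
```

```text
t 0.1 tcp [ 0.1869 -0.6481  0.2554] yaw,tilt 0.2808 [-6.0e-04  1.6e-03 -1.0e+00] F [ 0.6 -0.  -0.9] w 0.0854 gf 0.0
(0.38, -0.48, 0.26) [ 0.9285 -0.432  -0.0178] [-0.0005  0.0002  0.1604]
(0.52, -0.26, 0.26) [ 0.3515 -0.9821 -0.    ] [0. 0. 0.]
(0.56, -0.03, 0.26) [-0.0474 -0.9326 -0.    ] [0. 0. 0.]
(0.52, 0.19, 0.26) [-0.3507 -0.8228 -0.    ] [0. 0. 0.]
(0.498, 0.292, 0.19) [-0.1761 -0.3784  0.28  ] [0. 0. 0.]
```

Request:
apply_moves(
  rows=[
    [[0.93,-0.43,-0.02],[0,0,0.16]],
    [[0.93,-0.43,-0.02],[0,0,0.16]],
    [[0.93,-0.43,-0.02],[0,0,0.16]],
    [[0.93,-0.43,-0.02],[0,0,0.16]],
    [[0.93,-0.43,-0.02],[0,0,0.16]],
    [[0.93,-0.43,-0.02],[0,0,0.16]],
  ],
  jaw=0.3,
)

```text
clock: 0.85
tcp_pos: [0.3808, -0.4805, 0.261]
orientation: [-3.122, 0.345, 0.001]
contact_force: [-0.7, 0.1, -0.3]
grip_width: 0.0555
gripper_force: 0.0
```

Request:
apply_moves(
  rows=[
    [[0.35,-0.98,0],[0,0,0]],
    [[0.35,-0.98,0],[0,0,0]],
    [[0.35,-0.98,0],[0,0,0]],
    [[0.35,-0.98,0],[0,0,0]],
    [[0.35,-0.98,0],[0,0,0]],
  ],
)

```text
clock: 1.48
tcp_pos: [0.5217, -0.258, 0.2612]
orientation: [-3.122, 0.34, -0.001]
contact_force: [0.1, 0.5, -0.1]
grip_width: 0.0555
gripper_force: 0.0
```

Request:
apply_moves(
  rows=[
    [[-0.05,-0.93,0],[0,0,0]],
    [[-0.05,-0.93,0],[0,0,0]],
    [[-0.05,-0.93,0],[0,0,0]],
    [[-0.05,-0.93,0],[0,0,0]],
    [[-0.05,-0.93,0],[0,0,0]],
  ],
)

```text
clock: 2.1
tcp_pos: [0.5592, -0.0297, 0.2612]
orientation: [-3.122, 0.342, 0.0]
contact_force: [0.3, -0.3, 0.3]
grip_width: 0.0558
gripper_force: 0.0
```

Request:
apply_moves(
  rows=[
    [[-0.35,-0.82,0],[0,0,0]],
    [[-0.35,-0.82,0],[0,0,0]],
    [[-0.35,-0.82,0],[0,0,0]],
    [[-0.35,-0.82,0],[0,0,0]],
    [[-0.35,-0.82,0],[0,0,0]],
  ],
)

```text
clock: 2.72
tcp_pos: [0.5188, 0.1879, 0.2612]
orientation: [3.122, -0.346, -0.0]
contact_force: [-0.6, -0.9, -1.0]
grip_width: 0.0553
gripper_force: 0.0
```

```bash
python3 -c "
from h import *
plan([(.498,.292,.175)])"
```

```text
t 2.73 tcp [0.5188 0.1879 0.2612] yaw,tilt -0.2206 [-1.e-04  0.e+00 -1.e+00] F [-0.6 -0.9 -1. ] w 0.0553 gf 0.0
(0.498, 0.292, 0.175) [-0.1722 -0.3883  0.3446] [0.     0.     0.0008]
```

Request:
apply_moves(
  rows=[
    [[-0.17,-0.39,0.34],[0,0,0]],
    [[-0.17,-0.39,0.34],[0,0,0]],
    [[-0.17,-0.39,0.34],[0,0,0]],
    [[-0.17,-0.39,0.34],[0,0,0]],
  ],
)

```text
clock: 3.22
tcp_pos: [0.4999, 0.2894, 0.1757]
orientation: [3.12, -0.352, -0.001]
contact_force: [0.1, -1.2, -0.2]
grip_width: 0.0555
gripper_force: 0.0
```

```bash
python3 - <<'E'
from h import *
t=grab_frame("top"); s=grab_frame("scene")
def crop(d,x,y,w,h,k): return cv2.resize(cv2.cvtColor(d["frame"][y:y+h,x:x+w],cv2.COLOR_RGB2BGR),None,fx=k,fy=k,interpolation=cv2.INTER_CUBIC)
cv2.imwrite("pics/c2.png",np.hstack([crop(t,165,150,100,100,4),crop(s,185,150,100,100,4)]))
plan([(.498,.292,.103)])
E
```

```text
t 3.33 tcp [0.5008 0.2892 0.1771] yaw,tilt -0.2263 [ 0.0017 -0.0011 -1.    ] F [-0.2 -0.4  0. ] w 0.0553 gf 0.0
(0.498, 0.292, 0.103) [-0.0138 -0.0087  0.2963] [ 0.0002 -0.0006 -0.001 ]
```

View pics/c2.png

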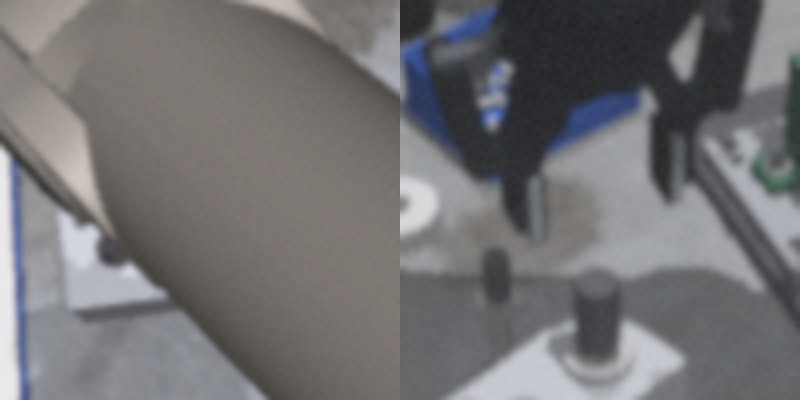

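The scene crop shows the open fingers straddling the axle from above, with the pads at (535,205) and (675,165) and the axle at (597,310), and nothing in the way. Going down.

Request:
apply_moves(
  rows=[
    [[-0.016,-0.008,0.1],[0,0,0]],
    [[-0.016,-0.008,0.2],[0,0,0]],
    [[-0.016,-0.008,0.285],[0,0,0]],
    [[-0.016,-0.008,0.285],[0,0,0]],
    [[-0.016,-0.008,0.285],[0,0,0]],
  ],
)

```text
clock: 3.95
tcp_pos: [0.4966, 0.2943, 0.1065]
orientation: [-3.121, 0.351, -0.003]
contact_force: [-0.5, 0.9, 0.0]
grip_width: 0.0554
gripper_force: 0.0
```

Request:
apply_moves(
  rows=[
    [[0,0,0],[0,0,0]],
    [[0,0,0],[0,0,0]],
    [[0,0,0],[0,0,0]],
    [[0,0,0],[0,0,0]],
    [[0,0,0],[0,0,0]],
  ],
  jaw=-1,
  newtons=70,
)

```text
clock: 4.58
tcp_pos: [0.4957, 0.2945, 0.1061]
orientation: [3.122, -0.348, 0.002]
contact_force: [-1.6, -2.1, 7.4]
grip_width: 0.0183
gripper_force: 68.1
```

```bash
python3 - <<'E'
from h import *
plan([(.498,.292,.215)])
E
```

```text
t 4.58 tcp [0.4957 0.2945 0.1061] yaw,tilt -0.2223 [ 9.e-04 -6.e-04 -1.e+00] F [-1.6 -2.1  7.4] w 0.0183 gf 68.06600689888
(0.498, 0.292, 0.215) [ 0.0118  0.0079 -0.4357] [ 0.0001 -0.0003  0.0002]
```

Request:
apply_moves(
  rows=[
    [[0,0,-0.15],[0,0,0]],
    [[0,0,-0.35],[0,0,0]],
    [[0,0,-0.5],[0,0,0]],
    [[0,0,-0.5],[0,0,0]],
    [[0,0,-0.5],[0,0,0]],
  ],
)

```text
clock: 5.2
tcp_pos: [0.4945, 0.2943, 0.2288]
orientation: [3.121, -0.348, -0.002]
contact_force: [-0.6, -0.6, -3.4]
grip_width: 0.0183
gripper_force: 68.7
```

```bash
python3 - <<'E'
from h import *
plan([(.546,.12,.231)])
E
```

```text
t 5.2 tcp [0.4945 0.2943 0.2288] yaw,tilt -0.2218 [-0.0016 -0.0013 -1.    ] F [-0.6 -0.6 -3.4] w 0.0183 gf 68.66327047348022
(0.546, 0.12, 0.231) [ 0.3545  0.6348 -0.0082] [0.0005 0.0004 0.0004]
```

Request:
apply_moves(
  rows=[
    [[0.09,0.16,0],[0,0,0]],
    [[0.18,0.32,0],[0,0,0]],
    [[0.27,0.48,0],[0,0,0]],
    [[0.355,0.635,0],[0,0,0]],
    [[0.355,0.635,0],[0,0,0]],
    [[0.355,0.635,0],[0,0,0]],
  ],
)

```text
clock: 5.95
tcp_pos: [0.5458, 0.1208, 0.2284]
orientation: [3.122, -0.348, -0.005]
contact_force: [-0.2, 0.7, -2.5]
grip_width: 0.0182
gripper_force: 68.9
```

```bash
python3 - <<'E'
from h import *
t=grab_frame("top"); s=grab_frame("scene"); np.save("s1.npy",s,allow_pickle=True)
def crop(d,x,y,w,h,k): return cv2.resize(cv2.cvtColor(d["frame"][y:y+h,x:x+w],cv2.COLOR_RGB2BGR),None,fx=k,fy=k,interpolation=cv2.INTER_CUBIC)
cv2.imwrite("pics/c3.png",np.hstack([crop(t,250,130,100,100,4),crop(s,245,90,100,100,4)]))
plan([(.546,.079,.21)])
o=telemetry.get_obs(); p=o["tcp_pos"]
for z in(.139,.21-.064): print(z,px(s,[p[0],p[1],z]))
print("nose exp",px(s,[p[0],p[1],p[2]-.006-.002-.091]),"flange", px(s,[p[0],p[1],p[2]-.006-.002-.033]))
E
```

```text
t 6.05 tcp [0.546  0.122  0.2291] yaw,tilt -0.2196 [-1.8e-03  2.0e-04 -1.0e+00] F [-0.2  0.4 -2.3] w 0.0183 gf 68.90231966972351
(0.546, 0.079, 0.21) [0.0377 0.1677 0.0764] [0.0001 0.0006 0.0011]
0.139 [290.02624038 162.57687513]
0.146 [290.26592421 159.71549205]
nose exp [289.72550806 166.16609868] flange [291.75956386 141.8687601 ]
```

View pics/c3.png

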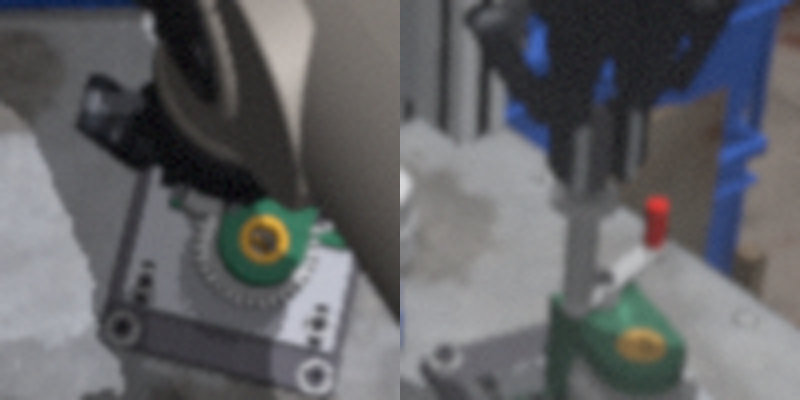

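The scene crop shows the axle hanging straight, flange at (292,139) and nose at (289.5,166.5) full-frame. That is within half a pixel of where the TCP predicts them. The brass ring is at (305,176). Moving over the bore and down to just above the arm.

Request:
apply_moves(
  rows=[
    [[0.02,0.085,0],[0,0,0]],
    [[0.04,0.172,0],[0,0,0]],
    [[0.04,0.172,0],[0,0,0]],
    [[0.04,0.172,0.08],[0,0,0]],
    [[0.04,0.172,0.152],[0,0,0]],
    [[0.04,0.172,0.152],[0,0,0]],
    [[0.04,0.172,0.152],[0,0,0]],
  ],
)

```text
clock: 6.92
tcp_pos: [0.5474, 0.077, 0.1923]
orientation: [-3.122, 0.347, -0.0]
contact_force: [-0.5, -0.1, -2.4]
grip_width: 0.0183
gripper_force: 69.0
```

```bash
python3 - <<'E'
from h import *
s=grab_frame("scene");t=grab_frame("top")
def crop(d,x,y,w,h,k): return cv2.resize(cv2.cvtColor(d["frame"][y:y+h,x:x+w],cv2.COLOR_RGB2BGR),None,fx=k,fy=k,interpolation=cv2.INTER_CUBIC)
cv2.imwrite("pics/c4.png",np.hstack([crop(s,280,140,50,50,8),crop(t,290,160,50,50,8)]))
plan([(.546,.0775,.187)])
p=telemetry.get_obs()["tcp_pos"]; print(px(s,p-[0,0,.1]),px(s,[.5459,.0772,.084]))
E
```

```text
t 7.03 tcp [0.5477 0.0768 0.1927] yaw,tilt -0.2216 [ 1.2e-03  3.0e-04 -1.0e+00] F [ 0.2 -0.3 -2.5] w 0.0185 gf 69.00049924850464
(0.546, 0.0775, 0.187) [-0.0071 -0.0014  0.023 ] [-0.0002 -0.0004  0.0004]
[304.54072334 172.1508275 ] [304.5857726  175.93930998]
```

View pics/c4.png

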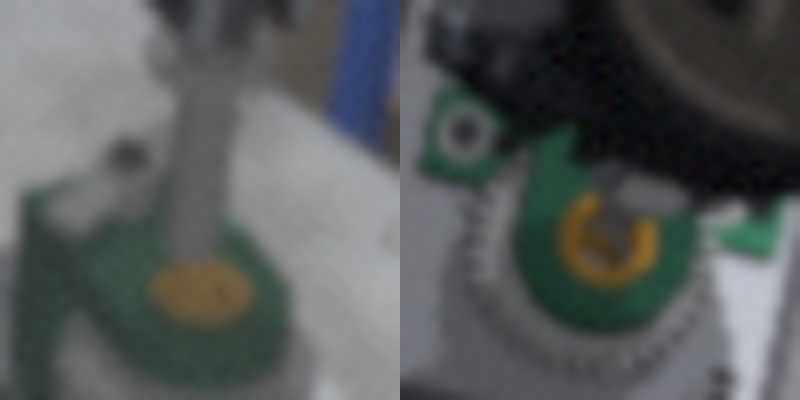

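```bash
python3 - <<'E'
from h import *
s=grab_frame("scene");t=grab_frame("top")
p=telemetry.get_obs()["tcp_pos"]
print("ring s",onz(s,305.3,176.4,.084),"nose s",onz(s,304.1,171.9,p[2]-.1),"ring t",onz(t,316.25,189.75,.084),"nose px t",px(t,p-[0,0,.1]),px(t,p-[0,0,.037]), px(t,[.546,.0775,.084]),"tcp",p)
hsv=cv2.cvtColor(s["frame"],cv2.COLOR_RGB2HSV); m=cv2.inRange(hsv,(12,90,80),(32,255,255)); m[:, :290]=0; m[:,320:]=0; m[:165]=0;m[190:]=0
ys,xs=np.nonzero(m); print(len(xs),xs.mean(),ys.mean(),xs.min(),xs.max(),ys.min(),ys.max())
E
```

```text
ring s [0.54388365 0.07702543 0.084     ] nose s [0.54885525 0.07690551 0.09270006] ring t [0.54553985 0.07931235 0.084     ] nose px t [318.08642018 188.04292529] [322.30045732 181.73729474] [317.10011192 189.5604389 ] tcp [0.54755298 0.07655662 0.19270006]
58 304.91379310344826 176.01724137931035 300 310 173 179
```

The nose is about 2.5 mm too far in +x. Shifting that and easing down.

Request:
apply_moves(
  rows=[
    [[-0.011,-0.003,0],[0,0,0]],
    [[-0.011,-0.003,0.012],[0,0,0]],
    [[-0.011,-0.003,0.024],[0,0,0]],
    [[-0.011,-0.003,0.032],[0,0,0]],
    [[-0.011,-0.003,0.036],[0,0,0]],
    [[-0.011,-0.003,0.036],[0,0,0]],
  ],
)

```text
clock: 7.88
tcp_pos: [0.5449, 0.0777, 0.1839]
orientation: [3.122, -0.348, 0.001]
contact_force: [-3.5, -1.1, 4.5]
grip_width: 0.0186
gripper_force: 70.1
```

Request:
apply_moves(
  rows=[
    [[-0.004,0,0],[0,0,0]],
    [[-0.006,0,0],[0,0,0]],
    [[-0.006,0,0.004],[0,0,0]],
    [[-0.006,0,0.004],[0,0,0]],
  ],
)

```text
clock: 8.38
tcp_pos: [0.5445, 0.0779, 0.1838]
orientation: [-3.122, 0.349, -0.005]
contact_force: [-0.8, -2.3, 12.3]
grip_width: 0.0185
gripper_force: 70.9
```

```bash
cat >> h.py <<'E'
def feel():
    o=telemetry.get_obs(); F=np.array(o["contact_force"]);M=np.array(o["moment"]); print("t",round(o["clock"],2),o["tcp_pos"].round(4),"F",F.round(1),"M",M.round(3))
    Fz=F[2]+2.4; print("contact offset (mm) dx,dy",((-M[1]-.1*F[0])/Fz*1e3).round(1),((M[0]-.1*F[1])/Fz*1e3).round(1))
E
python3 -c "
from h import *
feel();grab_frame('top');feel();grab_frame('top');feel()"
```

```text
t 8.38 [0.5445 0.0779 0.1838] F [-0.8 -2.3 12.3] M [-0.661  0.464 -0.034]
contact offset (mm) dx,dy -25.8 -29.5
t 8.43 [0.5445 0.0779 0.1838] F [-1.9 -1.8 12.4] M [-0.661  0.474 -0.027]
contact offset (mm) dx,dy -19.4 -32.5
t 8.47 [0.5445 0.0779 0.1838] F [-1.8 -1.3 11.8] M [-0.637  0.476 -0.014]
contact offset (mm) dx,dy -20.8 -35.4
```

Request:
apply_moves(
  rows=[
    [[0,0,-0.003],[0,0,0]],
    [[-0.001,-0.004,-0.003],[0,0,0]],
    [[-0.002,-0.008,-0.003],[0,0,0]],
    [[-0.002,-0.008,0],[0,0,0]],
    [[-0.002,-0.008,0],[0,0,0]],
  ],
)

```text
clock: 9.1
tcp_pos: [0.5444, 0.0785, 0.1837]
orientation: [3.121, -0.35, 0.005]
contact_force: [-1.9, -5.0, 13.8]
grip_width: 0.0187
gripper_force: 71.1
```

```bash
python3 -c "
from h import *
feel()"
```

```text
t 9.1 [0.5444 0.0785 0.1837] F [-1.9 -5.  13.8] M [-1.519  0.483 -0.094]
contact offset (mm) dx,dy -18.3 -62.8
```

Request:
apply_moves(
  rows=[
    [[0,0,-0.012],[0,0,0]],
    [[0,0,-0.012],[0,0,0]],
    [[0,0,-0.012],[0,0,0]],
  ],
)

```text
clock: 9.48
tcp_pos: [0.5426, 0.0804, 0.1844]
orientation: [3.122, -0.347, -0.002]
contact_force: [-0.1, 0.1, -3.2]
grip_width: 0.018
gripper_force: 69.0
```

```bash
python3 -c "
from h import *
o=telemetry.get_obs(); print(o['moment'],o['contact_force'],o['tcp_pos'])"
```

```text
[ 0.02490051  0.00670727 -0.02131207] [-0.12532576  0.05274136 -3.1676673 ] [0.54262717 0.08039842 0.18440827]
```

Request:
apply_moves(
  rows=[
    [[0,0,0.004],[0,0,0]],
    [[0,0,0.008],[0,0,0]],
    [[0,0,0.012],[0,0,0]],
    [[0,0,0.012],[0,0,0]],
  ],
)

```text
clock: 9.98
tcp_pos: [0.5436, 0.0803, 0.1837]
orientation: [-3.122, 0.348, -0.002]
contact_force: [-5.1, -0.9, 12.1]
grip_width: 0.0183
gripper_force: 71.0
```

```bash
sed -i 's/\.1\*F/.27*F/g' h.py; python3 -c "
from h import *
feel()"
```

```text
t 9.97 [0.5436 0.0803 0.1837] F [-5.1 -0.9 12.1] M [-0.3    1.144 -0.078]
contact offset (mm) dx,dy 15.4 -4.1
```

Request:
apply_moves(
  rows=[
    [[0,0,-0.005],[0,0,0]],
    [[0.001,0.004,-0.005],[0,0,0]],
    [[0.002,0.008,-0.005],[0,0,0]],
    [[-0.002,0.01,-0.005],[0,0,0]],
    [[-0.006,0.011,-0.005],[0,0,0]],
    [[-0.006,0.011,-0.005],[0,0,0]],
  ],
)

```text
clock: 10.72
tcp_pos: [0.5419, 0.0785, 0.1838]
orientation: [-3.121, 0.347, -0.003]
contact_force: [0.3, 3.9, 3.8]
grip_width: 0.018
gripper_force: 69.8
```

Request:
apply_moves(
  rows=[
    [[-0.001,-0.005,0],[0,0,0]],
    [[-0.002,-0.01,0],[0,0,0]],
    [[-0.002,-0.01,0],[0,0,0]],
  ],
)

```text
clock: 11.1
tcp_pos: [0.5419, 0.0792, 0.1837]
orientation: [3.121, -0.349, 0.002]
contact_force: [0.9, 1.2, 6.0]
grip_width: 0.0183
gripper_force: 70.0
```

```bash
python3 - <<'E'
from h import *
def avg(n,k):
    L=[grab_frame(n) for _ in range(k)]; d=L[0]; d["frame"]=np.mean([l["frame"] for l in L],0).astype(np.uint8); return d
s=avg("scene",5);t=avg("top",5)
def crop(d,x,y,w,h,k): return cv2.resize(cv2.cvtColor(d["frame"][y:y+h,x:x+w],cv2.COLOR_RGB2BGR),None,fx=k,fy=k,interpolation=cv2.INTER_CUBIC)
cv2.imwrite("pics/c5.png",np.hstack([crop(s,290,155,30,30,13),crop(t,300,172,30,30,13)]))
feel(); p=telemetry.get_obs()["tcp_pos"]; print("nose px s",px(s,p-[0,0,.1]),"t",px(t,p-[0,0,.1]))
for q in([.5455,.077,.084],[.555,.077,.084],[.5455,.087,.084]): print(px(s,q),px(t,q))
E
```

```text
t 11.6 [0.5418 0.0792 0.1837] F [0.7 0.5 6.1] M [ 0.191 -0.417 -0.005]
contact offset (mm) dx,dy 26.6 7.9
nose px s [305.16658002 177.4018177 ] t [316.27232441 191.49101037]
[304.78639039 176.00108301] [317.33401838 189.79807987]
[301.73539795 173.69922539] [317.34177135 185.41217493]
[301.19755298 177.79549852] [312.64355777 189.66986432]
```

View pics/c5.png

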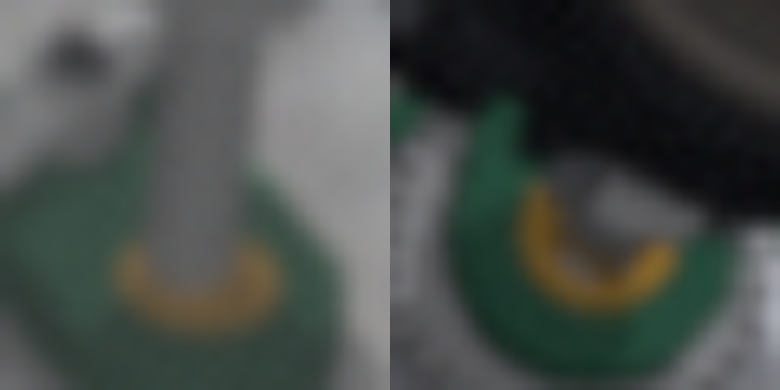

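The scene crop shows the nose about 0.8 px left of and 1.2 px above the ring's centre. The top crop shows an open gap at the ring's lower left. Both say the hole lies 3 to 4 mm further towards -x and slightly +y, so I'll slide that way under light load.

Request:
apply_moves(
  rows=[
    [[-0.004,-0.001,0],[0,0,0]],
    [[-0.008,-0.001,0],[0,0,0]],
    [[-0.012,-0.001,0],[0,0,0]],
    [[-0.012,-0.001,0],[0,0,0]],
  ],
)

```text
clock: 12.1
tcp_pos: [0.5372, 0.0805, 0.1823]
orientation: [3.121, -0.348, -0.003]
contact_force: [3.1, -1.6, -1.2]
grip_width: 0.0182
gripper_force: 69.1
```

Dropped in. Backing off the side load and going down gently.

Request:
apply_moves(
  rows=[
    [[0.004,0.001,0],[0,0,0]],
    [[0.004,0.001,0.006],[0,0,0]],
    [[0.004,0.001,0.012],[0,0,0]],
    [[0.004,0.001,0.012],[0,0,0]],
  ],
)

```text
clock: 12.6
tcp_pos: [0.5386, 0.0808, 0.1798]
orientation: [3.122, -0.348, -0.002]
contact_force: [0.6, 0.1, -2.7]
grip_width: 0.0185
gripper_force: 69.0
```

Request:
apply_moves(
  rows=[
    [[0,0,0.012],[0,0,0]],
    [[0,0,0.024],[0,0,0]],
    [[0,0,0.036],[0,0,0]],
    [[0,0,0.048],[0,0,0]],
    [[0,0,0.048],[0,0,0]],
  ],
)

```text
clock: 13.22
tcp_pos: [0.539, 0.0808, 0.168]
orientation: [3.122, -0.348, -0.001]
contact_force: [1.6, -0.2, -2.4]
grip_width: 0.0183
gripper_force: 69.0
```

Request:
apply_moves(
  rows=[
    [[0,0,0.004],[0,0,0]],
    [[0,0,0.008],[0,0,0]],
    [[0,0,0.012],[0,0,0]],
    [[0,0,0.016],[0,0,0]],
    [[0,0,0.02],[0,0,0]],
    [[0,0,0.024],[0,0,0]],
    [[0,0,0.024],[0,0,0]],
  ],
)

```text
clock: 14.1
tcp_pos: [0.5392, 0.0808, 0.1622]
orientation: [-3.122, 0.348, -0.0]
contact_force: [0.7, -0.1, -3.5]
grip_width: 0.0183
gripper_force: 69.0
```

Nose is 3 mm into the gear region with no load. Continuing to just above the lower arm.

Request:
apply_moves(
  rows=[
    [[0,0,0.006],[0,0,0]],
    [[0,0,0.012],[0,0,0]],
    [[0,0,0.018],[0,0,0]],
    [[0,0,0.024],[0,0,0]],
    [[0,0,0.03],[0,0,0]],
    [[0,0,0.03],[0,0,0]],
  ],
)

```text
clock: 14.85
tcp_pos: [0.5392, 0.0808, 0.1547]
orientation: [-3.122, 0.348, -0.0]
contact_force: [0.3, 0.5, -2.9]
grip_width: 0.018
gripper_force: 69.0
```

Request:
apply_moves(
  rows=[
    [[0,0,0.006],[0,0,0]],
    [[0,0,0.012],[0,0,0]],
    [[0,0,0.018],[0,0,0]],
    [[0,0,0.024],[0,0,0]],
    [[0,0,0.03],[0,0,0]],
    [[0,0,0.03],[0,0,0]],
  ],
)

```text
clock: 15.6
tcp_pos: [0.5391, 0.0808, 0.1472]
orientation: [3.122, -0.348, -0.0]
contact_force: [0.9, 0.1, -3.3]
grip_width: 0.0182
gripper_force: 69.0
```

Request:
apply_moves(
  rows=[
    [[0,0,0.004],[0,0,0]],
    [[0,0,0.008],[0,0,0]],
    [[0,0,0.012],[0,0,0]],
    [[0,0,0.016],[0,0,0]],
    [[0,0,0.02],[0,0,0]],
    [[0,0,0.024],[0,0,0]],
    [[0,0,0.024],[0,0,0]],
  ],
)

```text
clock: 16.48
tcp_pos: [0.5391, 0.0808, 0.1412]
orientation: [3.122, -0.348, -0.0]
contact_force: [0.5, 0.8, -3.0]
grip_width: 0.0183
gripper_force: 69.0
```

Request:
apply_moves(
  rows=[
    [[0,0,0.008],[0,0,0]],
    [[0,0,0.016],[0,0,0]],
    [[0,0,0.024],[0,0,0]],
    [[0,0,0.032],[0,0,0]],
    [[0,0,0.04],[0,0,0]],
    [[0,0,0.048],[0,0,0]],
    [[0,0,0.052],[0,0,0]],
    [[0,0,0.052],[0,0,0]],
  ],
)

```text
clock: 17.48
tcp_pos: [0.5391, 0.0808, 0.1282]
orientation: [3.122, -0.348, -0.0]
contact_force: [1.2, 0.5, -3.0]
grip_width: 0.0184
gripper_force: 69.0
```

Request:
apply_moves(
  rows=[
    [[0,0,0.004],[0,0,0]],
    [[0,0,0.008],[0,0,0]],
    [[0,0,0.012],[0,0,0]],
    [[0,0,0.012],[0,0,0]],
  ],
)

```text
clock: 17.98
tcp_pos: [0.5393, 0.0808, 0.126]
orientation: [3.122, -0.348, 0.001]
contact_force: [-1.8, -0.4, 4.1]
grip_width: 0.018
gripper_force: 70.0
```

Seated: z stopped at 0.126 with 7 N of reaction. Letting go and rising.

Request:
apply_moves(
  rows=[
    [[0,0,-0.006],[0,0,0]],
    [[0,0,-0.006],[0,0,0]],
    [[0,0,-0.006],[0,0,0]],
    [[0,0,-0.006],[0,0,0]],
  ],
  jaw=-0.05,
)

```text
clock: 18.48
tcp_pos: [0.5391, 0.0808, 0.1267]
orientation: [3.122, -0.348, -0.0]
contact_force: [-0.5, -0.6, 0.1]
grip_width: 0.0407
gripper_force: 0.0
```

Request:
apply_moves(
  rows=[
    [[0,0,-0.06],[0,0,0]],
    [[0,0,-0.2],[0,0,0]],
    [[0,0,-0.26],[0,0,0]],
    [[0,0,-0.26],[0,0,0]],
  ],
)

```text
clock: 18.98
tcp_pos: [0.5399, 0.0809, 0.1931]
orientation: [-3.121, 0.348, -0.004]
contact_force: [-1.2, -0.5, -0.1]
grip_width: 0.04
gripper_force: 0.0
```

```bash
python3 - <<'E'
from h import *
L=[grab_frame("scene") for _ in range(3)]; s=L[0]
t=grab_frame("top")
def crop(d,x,y,w,h,k): return cv2.resize(cv2.cvtColor(d["frame"][y:y+h,x:x+w],cv2.COLOR_RGB2BGR),None,fx=k,fy=k,interpolation=cv2.INTER_CUBIC)
cv2.imwrite("pics/c6.png",np.hstack([crop(s,270,110,65,80,6),crop(t,290,145,65,80,6)]))
for n,d in(("s",s),("t",t)):
    hsv=cv2.cvtColor(d["frame"],cv2.COLOR_RGB2HSV); m=cv2.inRange(hsv,(0,120,60),(8,255,255)); m[:,:300]=0;m[:,352:]=0;m[:130]=0;m[180:]=0
    ys,xs=np.nonzero(m)
    if len(xs): print(n,len(xs),xs.mean(),ys.mean(),ys.min(),ys.max(),[onz(d,xs.mean(),ys.mean(),z).round(4) for z in(.107,.114,.121)])
plan([(.592,.026,.19),(.592,.026,.127)],yaw=-.833); print(telemetry.get_obs()["joints"])
E
```

```text
s 55 308.92727272727274 143.83636363636364 139 150 [array([0.6035, 0.015 , 0.107 ]), array([0.5965, 0.0224, 0.114 ]), array([0.5894, 0.0297, 0.121 ])]
t 19.18 tcp [0.5384 0.0806 0.1907] yaw,tilt -0.2218 [-2.e-03 -5.e-04 -1.e+00] F [ 0.6  0.2 -1.1] w 0.0405 gf 0.0
(0.592, 0.026, 0.19) [0.2572 0.1658 0.0023] [0.0005 0.0005 0.1945]
(0.592, 0.026, 0.127) [-0.    -0.     0.252] [0. 0. 0.]
[-0.06995268  0.35201252 -0.23686391  1.91959671  0.10464968  0.88378887
 -2.15208816]
```

View pics/c6.png

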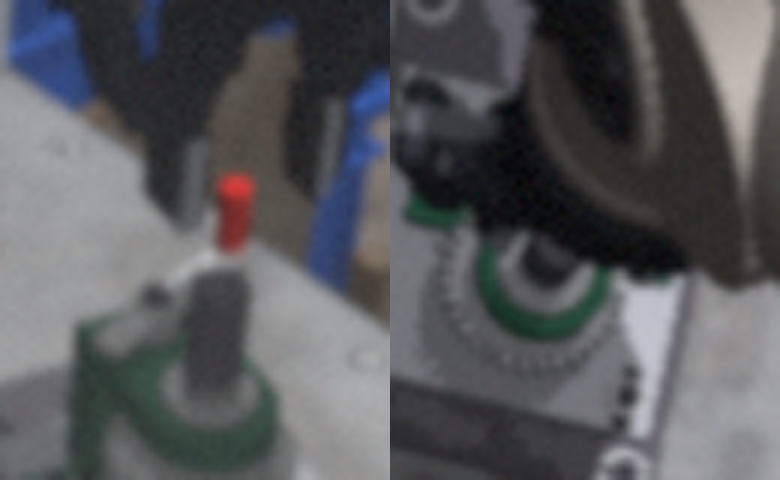

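The axle sits flush and the flange is down on the arm. The keeper is still aside, with its knob near (0.595, 0.0255). Going over the knob.

Request:
apply_moves(
  rows=[
    [[0.13,0.08,-0.04],[0,0,0.06]],
    [[0.267,0.165,-0.04],[0,0,0.12]],
    [[0.267,0.165,-0.04],[0,0,0.184]],
    [[0.267,0.165,-0.04],[0,0,0.184]],
    [[0.267,0.165,0],[0,0,0.184]],
  ],
)

```text
clock: 19.8
tcp_pos: [0.5952, 0.0266, 0.1915]
orientation: [-2.896, 1.217, -0.001]
contact_force: [-0.6, -0.1, 0.5]
grip_width: 0.04
gripper_force: 0.0
```

```bash
python3 - <<'E'
from h import *
s=grab_frame("scene")
def crop(d,x,y,w,h,k): return cv2.resize(cv2.cvtColor(d["frame"][y:y+h,x:x+w],cv2.COLOR_RGB2BGR),None,fx=k,fy=k,interpolation=cv2.INTER_CUBIC)
cv2.imwrite("pics/c7.png",crop(s,260,90,90,90,5))
plan([(.595,.0255,.13)],yaw=-.8); print(telemetry.get_obs()["joints"][6])
E
```

```text
t 19.85 tcp [0.594  0.0264 0.1897] yaw,tilt -0.7959 [-2.4e-03 -1.0e-04 -1.0e+00] F [-0.8 -0.2 -0.6] w 0.041 gf 0.0
(0.595, 0.0255, 0.13) [ 0.0058 -0.0006  0.2387] [0.0006 0.0005 0.0013]
-2.5561311132465163
```

View pics/c7.png

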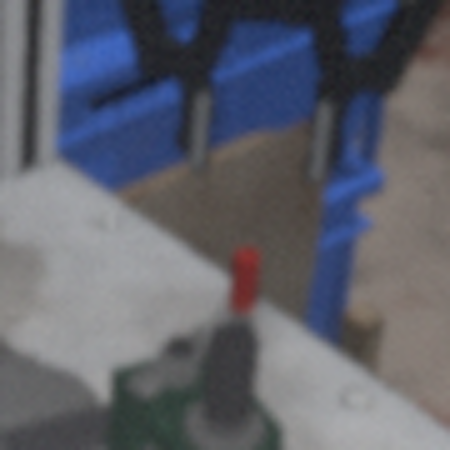

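The fingers at (200,125) and (322,140) bracket the red knob at (247,280), so I'm descending over it.

Request:
apply_moves(
  rows=[
    [[0.004,0,0.08],[0,0,0]],
    [[0.004,0,0.16],[0,0,0]],
    [[0.004,0,0.22],[0,0,0]],
    [[0.004,0,0.24],[0,0,0]],
    [[0.004,0,0.24],[0,0,0]],
  ],
)

```text
clock: 20.48
tcp_pos: [0.5958, 0.0252, 0.1317]
orientation: [2.894, -1.222, -0.0]
contact_force: [-0.7, 0.1, 0.4]
grip_width: 0.0409
gripper_force: 0.0
```

Request:
apply_moves(
  rows=[
    [[0,0,0],[0,0,0]],
    [[0,0,0],[0,0,0]],
    [[0,0,0],[0,0,0]],
    [[0,0,0],[0,0,0]],
  ],
  jaw=-1,
  newtons=20,
)

```text
clock: 20.98
tcp_pos: [0.5964, 0.0251, 0.1325]
orientation: [-2.893, 1.223, -0.002]
contact_force: [-0.4, -0.9, 3.4]
grip_width: 0.0111
gripper_force: 20.3
```

Request:
apply_moves(
  rows=[
    [[0.009,-0.016,0],[0,0,0]],
    [[0.0175,-0.032,0],[0,0,0]],
    [[0.023,-0.049,0],[0,0,0]],
    [[0.0285,-0.066,0],[0,0,0]],
    [[0.031,-0.084,0],[0,0,0]],
    [[0.032,-0.102,0],[0,0,0]],
    [[0.032,-0.102,0],[0,0,0]],
  ],
)

```text
clock: 21.85
tcp_pos: [0.6209, 0.0352, 0.1324]
orientation: [2.892, -1.224, 0.004]
contact_force: [1.6, -4.9, 4.2]
grip_width: 0.0116
gripper_force: 20.4
```

Request:
apply_moves(
  rows=[
    [[-0.001,-0.018,0],[0,0,0]],
    [[-0.004,-0.035,0],[0,0,0]],
    [[-0.009,-0.053,0],[0,0,0]],
    [[-0.014,-0.07,0],[0,0,0]],
    [[-0.022,-0.086,0],[0,0,0]],
    [[-0.031,-0.101,0],[0,0,0]],
    [[-0.036,-0.109,0],[0,0,0]],
    [[-0.036,-0.109,0],[0,0,0]],
  ],
)

```text
clock: 22.85
tcp_pos: [0.6322, 0.0583, 0.1321]
orientation: [2.887, -1.225, -0.0]
contact_force: [-4.7, -10.2, 9.2]
grip_width: 0.0114
gripper_force: 21.0
```

```bash
python3 -c "
from h import *
feel()"
```

```text
t 22.85 [0.6322 0.0583 0.1321] F [ -4.7 -10.2   9.2] M [-2.227  0.887  0.153]
contact offset (mm) dx,dy 32.4 45.4
```

Request:
apply_moves(
  rows=[
    [[-0.004,-0.007,0],[0,0,0]],
    [[-0.009,-0.013,0],[0,0,0]],
    [[-0.009,-0.013,0],[0,0,0]],
  ],
)

```text
clock: 23.22
tcp_pos: [0.6324, 0.0585, 0.132]
orientation: [2.881, -1.227, -0.0]
contact_force: [-6.4, -16.3, 12.1]
grip_width: 0.0111
gripper_force: 21.5
```

Hard against its stop: 6 N more push gives no further motion. Backing the push off, opening and lifting clear.

Request:
apply_moves(
  rows=[
    [[0.02,0.035,0],[0,0,0]],
    [[0.02,0.035,0],[0,0,0]],
  ],
)

```text
clock: 23.48
tcp_pos: [0.6317, 0.0563, 0.1323]
orientation: [-2.892, 1.224, -0.003]
contact_force: [3.1, -2.8, 3.5]
grip_width: 0.0112
gripper_force: 20.6
```

Request:
apply_moves(
  rows=[
    [[0,0,0],[0,0,0]],
    [[0,0,0],[0,0,0]],
    [[0,0,0],[0,0,0]],
  ],
  jaw=-0.2,
)

```text
clock: 23.85
tcp_pos: [0.6305, 0.0575, 0.1313]
orientation: [2.894, -1.222, -0.002]
contact_force: [-0.7, 0.3, 0.2]
grip_width: 0.034
gripper_force: 0.0
```

Request:
apply_moves(
  rows=[
    [[0,0,-0.1],[0,0,0]],
    [[0,0,-0.3],[0,0,0]],
    [[0,0,-0.5],[0,0,0]],
    [[0,0,-0.5],[0,0,0]],
    [[-0.3,0.8,-0.5],[0,0,0]],
    [[-0.3,0.8,-0.5],[0,0,0]],
    [[-0.3,0.8,-0.5],[0,0,0]],
    [[-0.3,0.8,-0.5],[0,0,0]],
  ],
)

```text
clock: 24.85
tcp_pos: [0.4313, -0.0302, 0.2555]
orientation: [2.891, -1.225, -0.005]
contact_force: [1.0, 1.4, 0.7]
grip_width: 0.0344
gripper_force: 0.0
```

```bash
python3 - <<'E'
from h import *
s=grab_frame("scene");t=grab_frame("top")
def crop(d,x,y,w,h,k): return cv2.resize(cv2.cvtColor(d["frame"][y:y+h,x:x+w],cv2.COLOR_RGB2BGR),None,fx=k,fy=k,interpolation=cv2.INTER_CUBIC)
cv2.imwrite("pics/c8.png",np.hstack([crop(s,260,120,80,80,5),crop(t,275,140,80,80,5)]))
feel()
hsv=cv2.cvtColor(t["frame"],cv2.COLOR_RGB2HSV); m=cv2.inRange(hsv,(0,120,60),(8,255,255)); m[:,:280]=0;m[:,355:]=0;m[:130]=0;m[200:]=0
ys,xs=np.nonzero(m); print(len(xs), onz(t,xs.mean(),ys.mean(),.118) if len(xs) else 0)
E
```

```text
t 24.95 [ 0.432  -0.0301  0.2558] F [ 0.9 -0.1 -1.1] M [ 0.053 -0.005  0.027]
contact offset (mm) dx,dy -188.8 59.7
32 [0.6303055  0.06015139 0.118     ]
```

View pics/c8.png

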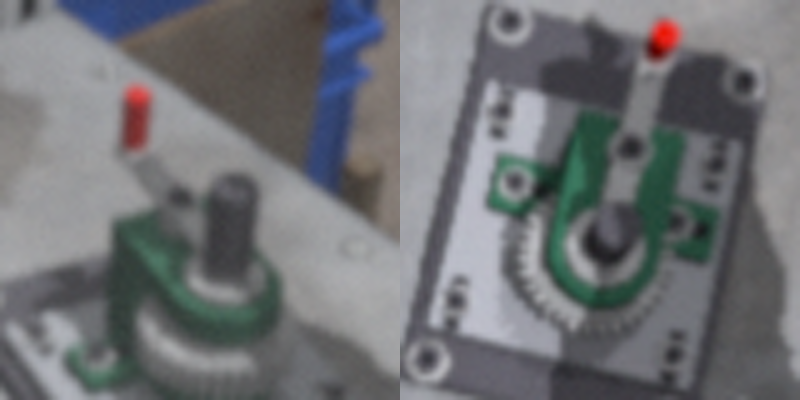

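The lever looks in line with the plate's x axis, but my back-off may have pulled it back a degree or two. One more push-only nudge will make it certain: fingers open round the knob, pushing with the trailing finger only.

Request:
apply_moves(
  rows=[
    [[0.15,-0.4,0],[0,0,0]],
    [[0.3,-0.8,0],[0,0,0]],
    [[0.3,-0.8,0],[0,0,0]],
    [[0.3,-0.8,0],[0,0,0]],
    [[0.3,-0.8,0],[0,0,0]],
  ],
)

```text
clock: 25.58
tcp_pos: [0.6324, 0.059, 0.2549]
orientation: [-2.895, 1.22, 0.003]
contact_force: [-0.3, 0.0, -0.4]
grip_width: 0.0341
gripper_force: 0.0
```

```bash
python3 -c "
from h import *
plan([(.631,.0585,.132)],yaw=-.796)"
```

```text
t 25.57 tcp [0.6324 0.059  0.2549] yaw,tilt -0.7974 [-1.5e-03  8.0e-04 -1.0e+00] F [-0.3  0.  -0.4] w 0.0341 gf 0.0
(0.631, 0.0585, 0.132) [-0.0015  0.0051  0.4916] [ 0.0002  0.0005 -0.0005]
```

Request:
apply_moves(
  rows=[
    [[-0.001,0.004,0.2],[0,0,0]],
    [[-0.001,0.004,0.4],[0,0,0]],
    [[-0.001,0.004,0.49],[0,0,0]],
    [[-0.001,0.004,0.49],[0,0,0]],
    [[-0.001,-0.02,0.49],[0,0,0]],
    [[-0.001,-0.04,0.49],[0,0,0]],
    [[-0.001,-0.06,0.49],[0,0,0]],
    [[-0.001,-0.075,0.49],[0,0,0]],
    [[-0.001,-0.075,0.49],[0,0,0]],
  ],
)

```text
clock: 26.7
tcp_pos: [0.6409, 0.0658, 0.1346]
orientation: [2.884, -1.223, -0.008]
contact_force: [-13.0, -9.7, 10.9]
grip_width: 0.0345
gripper_force: 7.9
```

Request:
apply_moves(
  rows=[
    [[0,0.04,0],[0,0,0]],
    [[0,0.073,0],[0,0,0]],
    [[0,0.073,0],[0,0,0]],
    [[0,0.073,-0.15],[0,0,0]],
    [[0,0.073,-0.35],[0,0,0]],
    [[0,0.073,-0.5],[0,0,0]],
    [[0,0.073,-0.5],[0,0,0]],
  ],
)

```text
clock: 27.58
tcp_pos: [0.6335, 0.0583, 0.2634]
orientation: [-2.89, 1.221, -0.01]
contact_force: [-0.4, 0.1, 0.7]
grip_width: 0.0339
gripper_force: 0.0
```

Request:
apply_moves(
  rows=[
    [[-0.3,0.8,0],[0,0,0]],
    [[-0.3,0.8,0],[0,0,0]],
    [[-0.3,0.8,0],[0,0,0]],
    [[-0.3,0.8,0],[0,0,0]],
    [[-0.3,0.8,0],[0,0,0]],
  ],
)

```text
clock: 28.2
tcp_pos: [0.4338, -0.0289, 0.2588]
orientation: [2.892, -1.225, -0.001]
contact_force: [0.5, -0.5, -0.3]
grip_width: 0.0342
gripper_force: 0.0
```

```bash
python3 - <<'E'
from h import *
t=grab_frame("top"); s=grab_frame("scene")
hsv=cv2.cvtColor(t["frame"],cv2.COLOR_RGB2HSV); m=cv2.inRange(hsv,(0,120,60),(8,255,255)); m[:,:280]=0;m[:,355:]=0;m[:130]=0;m[200:]=0
ys,xs=np.nonzero(m); print(len(xs), onz(t,xs.mean(),ys.mean(),.118)); feel()
def crop(d,x,y,w,h,k): return cv2.resize(cv2.cvtColor(d["frame"][y:y+h,x:x+w],cv2.COLOR_RGB2BGR),None,fx=k,fy=k,interpolation=cv2.INTER_CUBIC)
cv2.imwrite("pics/c9.png",np.hstack([crop(s,260,120,80,80,5),crop(t,275,140,80,80,5)]))
E
```

```text
32 [0.63017639 0.06199522 0.118     ]
t 28.3 [ 0.4362 -0.0277  0.2593] F [-0.4 -0.5  1.1] M [ 0.006 -0.041  0.018]
contact offset (mm) dx,dy 44.0 40.2
```

View pics/c9.png

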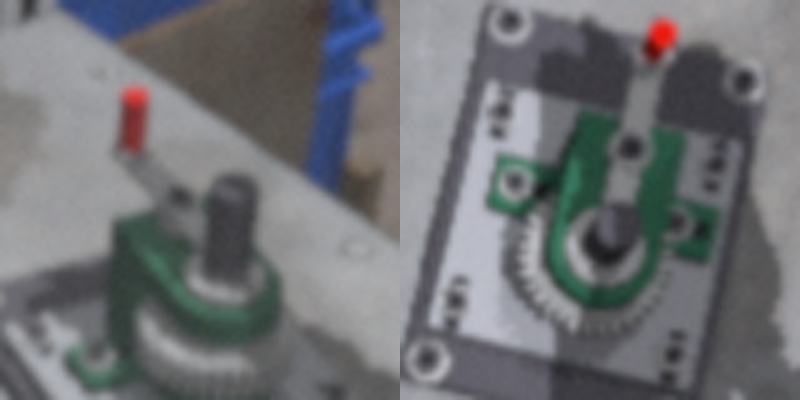

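The knob moved the last 2 mm and the lever is now in line with the plate at its stop. The axle sits flush and the gripper is clear, so I'm handing in.

```bash
python3 -c "
from bench import job
print(job.hand_in())"
```

```text
the job is handed in; nothing more can be done
None
```

The axle is seated flush through both arms and the gear, the keeper is swung home against its stop, the gripper is clear, and the job was handed in at about 28 s; the hand-in call gave no verdict.

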